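# Park the glue pot and cover the hot plate

## Robot

A 6-joint arm with a two-finger parallel gripper is mounted at the origin on the work surface. World frame = base frame: x ahead of the robot, y to its left, z up, the work surface at z = 0. Lengths are in m, angles in rad, forces in N, time in s.
With the tool pointing down it reaches from about 0.3 to 0.775 m from the base axis. Payload 14.6 kg.
Tool frame: the origin (TCP) lies midway between the tips of the shut fingers; the grasp point (between the pads) lies 19 mm behind it (ctrl.pinch_z is the z of the grasp point in the tool frame, in m); z points along the fingers, y is the line along which they close (so a half turn about z gives the same grasp; the last joint's range is limited). The gripper opens to 94 mm and grips with 3 to 60 N. Pads are 16 mm wide; open, the fingers measure 119 mm over their backs; the gripper's body (75 mm by 177 mm) begins 78 mm behind the grasp point.
Start: joints at [1.075, 0.3, 1.521, -0, 1.321, -0.067], TCP at [0.229, 0.5, 0.205] pointing down, gripper open.
Joint ranges: [-3.03, 3.03], [-0.79, 2.21], [0.23, 2.52], [-1.04, 4.18], [0, 3.07], [-2.55, 2.55]. Speed limits (rad/s): [2.22, 2.22, 2.57, 3.14, 3.14, 3.14].

## Interface

Orientations are given as [roll, pitch, yaw] about the fixed x, y, z axes, in that order (R = Rz(yaw) Ry(pitch) Rx(roll)).
In Python, from station import ctrl, camera, ticket gives the robot as it stands. The module is installed in compiled form; this text tells all that it offers.
- The arm moves only by the shell command python3 -m inch 'ROWS' [FORCE]. ROWS is text: rows parted by semicolons, each of 7 numbers parted by spaces: the opening, from -1 (shut) to 1 (fully open), then the shift along the tool's x, y, z in units of 0.03 m (1.0 is 0.03 m), then the turn, a rotation vector about the tool's x, y, z in units of 10 degrees (1.0 is 10 degrees). In form: grip dx dy dz rx ry rz; .... A call has 1 to 10 rows; each row shifts and turns the commanded pose from where the row before left it, along the tool's axes as they then stand; what a row does not reach is not made up. A row lasts 1/8 s, in which the tool goes at most 62.5 mm and 10.7 degrees, less where a joint would pass 70% of its speed; a pose out of reach is approached as far as the arm can. A call with a number of a shift or a turn outside -1 to 1 is refused whole. A call with a gripper value outside its range is refused whole. The fingers move at their own pace and stop on an object; FORCE is the grip in N (left out, the last holds). Time passes only in rows, so rows that do not move let the fingers close. It gives the time, the measured TCP pose, the force, the opening and the grip force at its end, in the units of the state.
- ctrl.get_obs(): the state, without advancing time (a new reading comes with each control period).
- camera(name): name is "scene" or "top"; returns a dict with "img" (420x560x3 uint8, blue, green, red), "range_z" (420x560 float32, m along the optical axis (not along the pixel's ray), 0 where there is no reading), "intrinsics" (3x3 intrinsics, pixels), "k1" (the pictures are not rectified: a ray, as slopes to the right and down, at radius r is drawn at 1 + k1 r^2 times it, then the intrinsics apply), "view" (4x4, takes a point from world to camera coordinates). Camera axes: x right, y down, z forward; pixel columns grow to the right and rows downward; lengths in m; the calibration is good to about 2 mm. A picture is of the moment at which its call begins.
- ticket.hand_in(): hands the job in; it is judged then, once.
The state is a dict: "time_s": time; "qpos": joint angles; "joint_vel": joint speeds; "tau": joint torques, N m; "ee_pos": TCP position; "eef_rot": TCP orientation; "force": force on the tool from outside, world axes, zero at the start; "moment": the same for the moment, N m; "grip_width": finger opening in m; "grip_force": force on a finger pad.
Only numpy, scipy, OpenCV 4.12 (cv2) and the standard library are available. Lean on these libraries where they do the work, as an engineer would, in place of code of your own. Each camera call takes 0.05 s, during which the arm holds its last target. There are 200 camera calls.

## Task

Glueing is over: without lifting or tipping it, slide the glue pot across the warmer from the hot plate to the outlined rest ring, so that its base stands wholly inside the ring. Then take the cover plate and lower it gently, without letting it drop, over the hot plate's two pins until it lies flush on the warmer. Let go of both, and leave the tray, glue gun and jar where they are.

Things in the scene. Friction and masses are not known exactly. Their poses are not given: they have to be found in the camera images.
- warmer: Fixed low grey slab, 240 (x) x 360 (y) mm, flat top 40 mm above the table. Origin: centre of its underside, on the table; z up. Its two places, hot plate and rest ring, lie on its y axis, 90 mm either side of its centre; which is on which side varies. The whole top is level and smooth between them (both marks are flush).
- hot_plate: Hot place, under the pot at the start: a filled dark disc 120 mm across, marked flush in the warmer's top, with two fixed upright steel pins at x = -75 and +75 mm, y = 0: 10 mm in diameter, 16 mm high, tapered over the top 4 mm. Origin: disc centre at the height of the warmer's top; axes parallel to the warmer's.
- rest_ring: Rest place of the warmer: a thin dark ring outline, 114 mm inside and 122 mm outside diameter, marked flush in the warmer's top; no pins. Origin: ring centre at the height of the warmer's top; axes parallel to the warmer's.
- pot: Loose round steel glue pot, base 90 mm across, 72 mm high with its fixed lid (94 mm across), 0.35 to 0.7 kg. Origin: centre of its underside; z up. A straight black bar handle runs out along the pot's -x, roughly towards the robot: 16 mm wide, 14 tall, its middle 50 mm above the underside, from 67 to 157 mm from the pot's axis; a 12 mm wide steel neck joins it to the pot.
- pot_grip (a point): Point in the middle of the pot's handle, 95 mm from the pot's axis (-x) and 50 mm above its underside; a good place to pinch from above, across the pot's y.
- cover: Loose aluminium plate, 190 (x) x 124 (y) x 6 mm, 0.35 kg, flat on the table left or right of the warmer. Two 14 mm through holes at x = -75 and +75 mm, y = 0; fits either way round. Origin: centre of its underside; z up. A wooden bar handle (76 mm along x, 12 wide, 12 tall) stands over its middle on two 10 mm posts at x = -30 and +30 mm, bar middle 40 mm above the underside.
- cover_grip (a point): Middle of the cover plate's bar handle, 40 mm above the plate's underside; pinch across the plate's y.
- tray: Bystander: grey open tray, 180 x 120 x 26 mm, holding small ornaments, on the table on the other side of the warmer from the cover plate. Origin: centre of its underside.
- glue_gun: Bystander: blue glue gun lying on its side beyond the warmer, 36 mm high, about 105 (x) x 185 (y) mm. Origin: under its barrel (barrel along its y, grip towards its -x, away from the robot).
- jar: Bystander: closed jar, 64 mm across, 85 mm high, beyond the warmer. Origin: centre of its underside.
Things that resemble listed ones, but are neither listed nor needed, are in the scene too. Of the things like the pot, leave any that is yellow; of the rest the larger one is meant. Leave any turquoise look-alike of the cover alone.

How it is judged:
On the way, in this order (a step that is already met when the one before it is completed fails the run):
1. the pot stands wholly inside the rest ring, let go (horizontal distance between pot and rest_ring below 0.012 m and z of pot in the frame of warmer below 0.043 m and angle between pot's own z axis and vertical below 0.04 rad and linear speed of pot below 0.03 m/s and contact force between the fingers and pot below 0.2 N), for 0.2 s.
2. the cover plate lies flush on the warmer, over both pins of the hot plate (horizontal distance between cover and hot_plate below 0.005 m and z of cover in the frame of hot_plate between -0.003 and 0.003 m and angle between cover's own z axis and vertical below 0.02 rad and angle between the x axis of cover and the x axis of hot_plate, either way round below 0.06 rad and linear speed of cover below 0.03 m/s), for 0.2 s.
At the end, for the whole second after the job is handed in: The pot stands upright on the warmer, its centre within 12 mm of the rest ring's; the cover lies on the warmer over both pins: centre within 5 mm of the hot plate's, underside within 3 mm of the warmer's top, level within 0.02 rad and parallel within 0.06 rad; both at rest (all of step 2 and horizontal distance between pot and rest_ring below 0.012 m and z of pot in the frame of warmer below 0.043 m and angle between pot's own z axis and vertical below 0.04 rad and linear speed of pot below 0.03 m/s); the robot touches nothing.
It fails at once if the pot is lifted: its underside more than 6 mm above the warmer's top (z of pot in the frame of warmer above 0.046 m).
It fails at once if the pot is tipped by more than 0.12 rad or falls off the warmer (angle between pot's own z axis and vertical above 0.12 rad or z of pot in the frame of warmer below 0.03 m).
It fails at once if the cover plate is dropped: faster than 0.35 m/s within 30 mm of its seat (horizontal distance between cover and hot_plate below 0.03 m and z of cover in the frame of hot_plate below 0.03 m and linear speed of cover above 0.35 m/s).
It fails at once if the tray, glue gun or jar is moved by more than 20 mm (distance of any of tray, glue_gun, jar from where it was at the start of the episode above 0.02 m).
It also fails if it takes over 58 s, if anything falls off the work surface, if the arm or the gripper's body presses on something with over 40 N, if the wrist force passes 120 N, or if a joint passes its speed limit or range.

## Working session

There is one attempt and no reset: what is moved stays moved. The work goes in short steps, Python scripts to look and compute and a shell command to move; the robot and the scene stay as the last step left them, time stands still between calls to the robot, and variables do not carry over. Pictures are saved under pics/ and viewed, at most 10 in all, crops included, and the job is handed in when it is done.

```bash
mkdir -p pics; cat > h.py <<'E'
import numpy as np, cv2
from station import ctrl, camera, ticket
def snap(n):
    c=camera(n); np.savez(''+n+'.npz',**c); return c
def load(n): return dict(np.load(''+n+'.npz'))
def rays(c,uv):
    K=c['intrinsics'];k=float(c['k1']);d=np.array([k,0,0,0,0],float)
    p=cv2.undistortPoints(np.array(uv,float).reshape(-1,1,2),K,d,None,None).reshape(-1,2)
    V=c['view'];R=V[:3,:3];o=-R.T@V[:3,3]
    return o,np.c_[p,np.ones(len(p))]@R
def onz(c,uv,z):
    o,d=rays(c,uv);return o+d*((z-o[2])/d[:,2])[:,None]
def cloud(c):
    h,w=c['range_z'].shape;u,v=np.meshgrid(np.arange(w),np.arange(h))
    o,d=rays(c,np.c_[u.ravel(),v.ravel()])
    return (o+d*c['range_z'].reshape(-1,1)).reshape(h,w,3)
E
python3 - <<'E'
from h import *
for n in('scene','top'):
    c=snap(n);cv2.imwrite(f'pics/{n}0.png',c['img']);print(n,c['k1'],c['intrinsics'].tolist(),np.round(-c['view'][:3,:3].T@c['view'][:3,3],3))
print({k:np.round(v,3) for k,v in ctrl.get_obs().items()}, ctrl.pinch_z)
E
```

```text
scene -0.03379728787338385 [[512.3314885880776, 0.0, 276.94667918306544], [0.0, 512.3314885880776, 208.66635608080148], [0.0, 0.0, 1.0]] [1.224 0.466 1.204]
top -0.17485700754606875 [[507.08008282860976, 0.0, 281.105419134444], [0.0, 507.08008282860976, 211.902550463397], [0.0, 0.0, 1.0]] [ 2.210e-01 -1.000e-03  1.624e+00]
{'time_s': np.float64(0.1), 'qpos': array([ 1.075,  0.3  ,  1.522, -0.   ,  1.321, -0.067]), 'joint_vel': array([ 0.   , -0.   , -0.002,  0.001, -0.002, -0.002]), 'tau': array([ 1.0000e-03, -5.3264e+01, -3.5329e+01,  7.1000e-02,  2.3000e-02,
       -0.0000e+00]), 'ee_pos': array([0.229, 0.5  , 0.205]), 'eef_rot': array([-3.141, -0.   ,  2.713]), 'force': array([ 0.264,  0.173, -0.442]), 'moment': array([-0.021,  0.029, -0.057]), 'grip_force': np.float64(0.0), 'grip_width': np.float64(0.094)} -0.0188
```

View pics/top0.png

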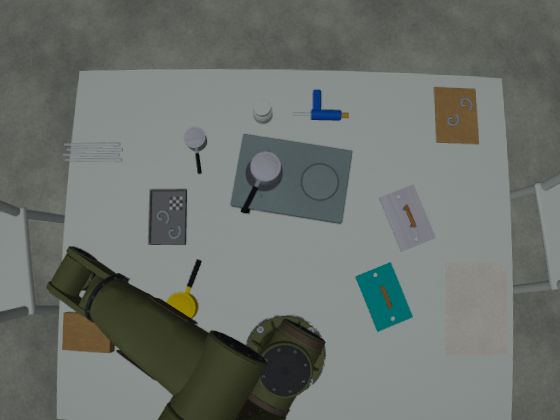

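View pics/scene0.png

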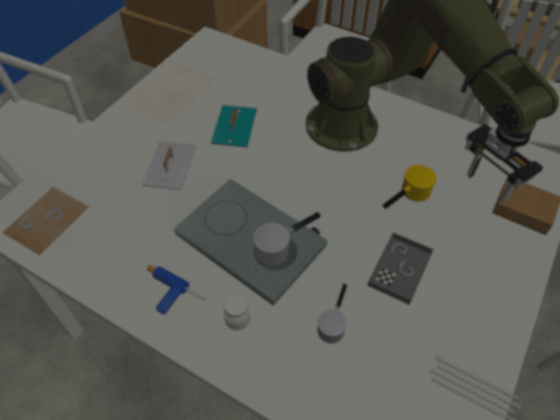

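```bash
cat > meas.py <<'E'
from h import *
def warmer(c,box):
    P=cloud(c);m=np.zeros(P.shape[:2],np.uint8);x0,y0,x1,y1=box
    s=np.abs(P[...,2]-.04)<.012;m[y0:y1,x0:x1]=s[y0:y1,x0:x1]
    m=cv2.morphologyEx(m,cv2.MORPH_OPEN,np.ones((3,3)))
    k=max(cv2.findContours(m,cv2.RETR_EXTERNAL,cv2.CHAIN_APPROX_NONE)[0],key=cv2.contourArea)
    return cv2.minAreaRect((onz(c,k,.04)[:,:2]*1000).astype(np.float32)),P
def ell(c,mask,z):
    k=max(cv2.findContours(mask.astype(np.uint8),cv2.RETR_EXTERNAL,cv2.CHAIN_APPROX_NONE)[0],key=cv2.contourArea)
    return cv2.fitEllipse((onz(c,k,z)[:,:2]*1000).astype(np.float32))
E
python3 - <<'E'
from meas import *
t=load('top');s=load('scene')
for c,b in((t,(220,125,365,232)),(s,(165,170,335,305))):
    r,P=warmer(c,b);print('warmer',r)
    print('z med table',np.median(P[...,2][(np.abs(P[...,2])<.02)]))
for n,c,uvs in(('t',t,[(265,160),(320,182),(248,206),(407,217),(395,205),(195,137)]),('s',s,[(270,235),(226,217),(308,222),(168,156),(165,175),(332,322)])):
    P=cloud(c)
    for u,v in uvs: print(n,u,v,np.round(P[v,u],3),c['img'][v,u])
E
python3 - <<'E'
from h import *
t=load('top')['img'];s=load('scene')['img']
f=lambda i:cv2.resize(i,(640,480) if 0 else None,fx=5,fy=5,interpolation=cv2.INTER_CUBIC)
a=f(t[125:230,225:355]);cv2.imwrite('pics/t1.png',a)
E
```

```text
warmer ((561.9266357421875, -11.955963134765625), (357.4254150390625, 238.4715118408203), 81.88133239746094)
z med table 9.730449638056804e-05
warmer ((560.5014038085938, -7.980804443359375), (362.3338317871094, 257.4077453613281), 81.97600555419922)
z med table -0.0004448027346979355
t 265 160 [0.599 0.071 0.113] [131 124 124]
t 320 182 [ 0.548 -0.103  0.044] [96 94 83]
t 248 206 [0.457 0.119 0.103] [37 36 30]
t 407 217 [ 0.446 -0.389  0.009] [130 123 122]
t 395 205 [ 0.485 -0.351  0.007] [134 126 125]
t 195 137 [0.687 0.302 0.055] [129 123 122]
s 270 235 [0.58  0.067 0.111] [104 102 104]
s 226 217 [ 0.549 -0.098  0.041] [79 81 74]
s 308 222 [0.479 0.126 0.09 ] [34 35 33]
s 168 156 [ 0.444 -0.386  0.041] [50 65 87]
s 165 175 [ 0.492 -0.367  0.009] [104 104 106]
s 332 322 [0.691 0.308 0.056] [106 104 107]
```

View pics/t1.png

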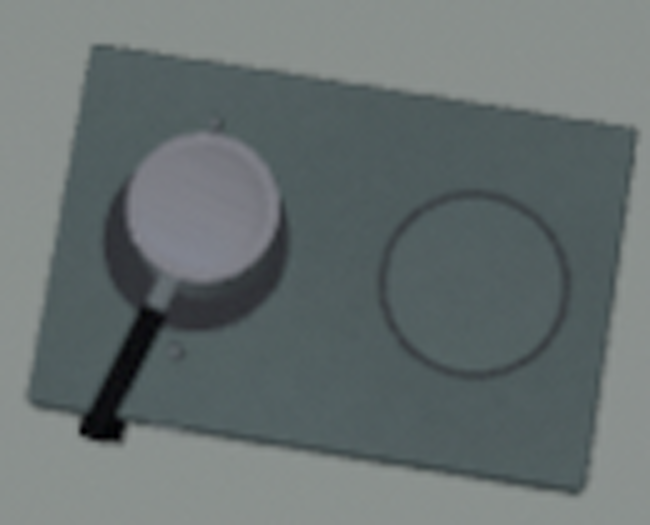

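```bash
python3 - <<'E'
from meas import *
t=load('top');s=load('scene')
def comps(c,mask,box,zs,tag,mina=60):
    m=np.zeros(mask.shape,np.uint8);x0,y0,x1,y1=box;m[y0:y1,x0:x1]=mask[y0:y1,x0:x1]
    for k in cv2.findContours(m,cv2.RETR_EXTERNAL,cv2.CHAIN_APPROX_NONE)[0]:
        if cv2.contourArea(k)<mina: continue
        w=(onz(c,k,zs)[:,:2]*1000).astype(np.float32)
        print(tag,'ell',np.round(np.array(sum(map(lambda q:list(np.atleast_1d(q)),cv2.fitEllipse(w)),[])),1),'rect',np.round(sum(map(lambda q:list(np.atleast_1d(q)),cv2.minAreaRect(w)),[]),1), 'px',k.mean(0)[0].round())
for n,c,rb,lb,hb,cb in(('t',t,(297,158,345,206),(245,145,290,190),(235,180,265,220),(375,180,440,255)),('s',s,(200,195,250,240),(245,215,300,265),(285,205,330,245),(140,138,200,190))):
    g=c['img'].astype(int);G=g.sum(2);hsv=cv2.cvtColor(c['img'],cv2.COLOR_BGR2HSV);P=cloud(c)
    bl=cv2.blur(G.astype(np.float32),(15,15))
    comps(c,G<bl-12,rb,.04,n+' ring')
    comps(c,np.abs(P[...,2]-.112)<.008,lb,.112,n+' lid')
    comps(c,(G<130)&(P[...,2]>.075),hb,.097,n+' handle',20)
    gr=g[...,0]>=g[...,1]+2
    comps(c,gr&(G>230),cb,.006,n+' cover')
    comps(c,(g[...,2]-g[...,0])>20,cb,.046,n+' bar',15)
A=onz(t,[(225+216.5/5,125+125/5),(225+177/5,125+352/5)],.05);print('pins',A,np.linalg.norm(A[0]-A[1]))
E
```

```text
t ring ell [ 500.4 -173.5   13.7  159.2   86.5] rect [ 537.4 -172.   123.8   15.9    0. ] px [343. 187.]
t ring ell [ 550.6 -101.2  122.2  123.1   13.9] rect [ 550.6 -101.7  120.4  124.7    1.1] px [319. 181.]
t lid ell [581.1  68.4  86.6  89.5 176.9] rect [580.7  68.7  88.1  88.9   1.2] px [265. 166.]
t handle ell [479.8 116.7  14.5 122.9  65.6] rect [479.5 116.4  15.2  85.6  65.4] px [249. 199.]
t cover ell [ 444.7 -390.6  141.3  228.4  112.7] rect [ 445.2 -390.7  190.8  126.6   22.4] px [407. 218.]
t bar ell [ 444.1 -389.4   11.7   97.8  112.3] rect [ 444.8 -389.2   74.2   12.8   22. ] px [410. 216.]
s ring ell [ 548.1 -105.5  114.6  139.2  160.4] rect [ 549.4 -110.6  147.1  123.2   85.7] px [222. 215.]
s lid ell [584.9  72.5  90.7  90.9  27.3] rect [585.7  72.3  90.7  90.7  30.6] px [271. 238.]
s handle ell [488.4 119.7  13.2 110.9  65.4] rect [483.3 122.   14.8  81.1  65.1] px [306. 221.]
s cover ell [ 448.8 -391.    98.3  165.7  134.9] rect [ 447.3 -387.4  177.5  115.4   23.4] px [168. 166.]
s bar ell [ 446.7 -384.9    9.9   82.1  113. ] rect [ 449.4 -383.6   73.    10.8   22.6] px [167. 156.]
pins [[0.64796389 0.06382861 0.05      ]
 [0.49976846 0.08504816 0.05      ]] 0.14970689891350264
```

```bash
cat > go.py <<'E'
import sys
from h import *
from scipy.spatial.transform import Rotation as R
# usage: x y z yaw_deg -> remaining shift in tool units and turn in 10deg units
x,y,z,yaw=map(float,sys.argv[1:5]);o=ctrl.get_obs()
A=R.from_euler('xyz',o['eef_rot']);B=R.from_euler('xyz',[np.pi,0,np.radians(yaw)])
d=A.inv().apply(np.array([x,y,z])-o['ee_pos'])/.03
r=np.degrees((A.inv()*B).as_rotvec())/10
print('shift',d.round(2),'turn',r.round(2),'t',round(o['time_s'],2),'pos',o['ee_pos'].round(4),np.degrees(o['eef_rot']).round(2),'F',o['force'].round(1),'w',o['grip_width'].round(4),o['grip_force'].round(1))
E
python3 -m inch '1 -.95 -.57 .1 0 0 0;1 -.95 -.57 .1 0 0 0;1 -.95 -.57 .1 0 0 0;1 -.95 -.57 .1 0 0 0;1 -.95 -.57 .1 0 0 0;1 -.95 -.57 .1 0 0 0;1 -.95 -.57 .1 0 0 0;1 -.95 -.57 .1 0 0 0;1 -.95 -.57 .1 0 0 0;1 -.95 -.57 .1 0 0 0' 10; python3 go.py .496 .1094 .150 155.5
```

```text
time_s: 1.35
ee_pos: [0.4172, 0.2252, 0.1752]
eef_rot: [-3.141, -0.0, 2.713]
force: [-0.2, 0.3, -0.3]
grip_width: 0.0936
grip_force: 0.0Traceback (most recent call last):
  File "go.py", line 9, in <module>
    print('shift',d.round(2),'turn',r.round(2),'t',round(o['time_s'],2),'pos',o['ee_pos'].round(4),np.degrees(o['eef_rot']).round(2),'F',o['force'].round(1),'w',o['grip_width'].round(4),o['grip_force'].round(1))
                                                                                                                                                                 ^^^^^^^^^^^^^^^^^^^^^
AttributeError: 'float' object has no attribute 'round'
```

```bash
sed -i "s/o\['grip_width'\].round(4),o\['grip_force'\].round(1)/round(float(o['grip_width']),4),round(float(o['grip_force']),1)/" go.py
python3 -m inch '1 -.8 -.48 .17 0 0 0;1 -.8 -.48 .17 0 0 0;1 -.8 -.48 .17 0 0 0;1 -.8 -.48 .17 0 0 0;1 -.8 -.48 .17 0 0 0;1 0 0 0 0 0 0' >/dev/null; python3 go.py .496 .1094 .071 155.5
python3 - <<'E'
from h import *
c=snap('scene');cv2.imwrite('pics/s2.png',cv2.resize(c['img'][120:300,170:380],None,fx=3,fy=3))
E
```

```text
shift [-0.   -0.01  2.61] turn [-0.   -0.01 -0.02] t 2.1 pos [0.4962 0.1097 0.1493] [-1.7996e+02 -6.0000e-02  1.5532e+02] F [1.1 0.9 0.7] w 0.0941 0.0
```

View pics/s2.png

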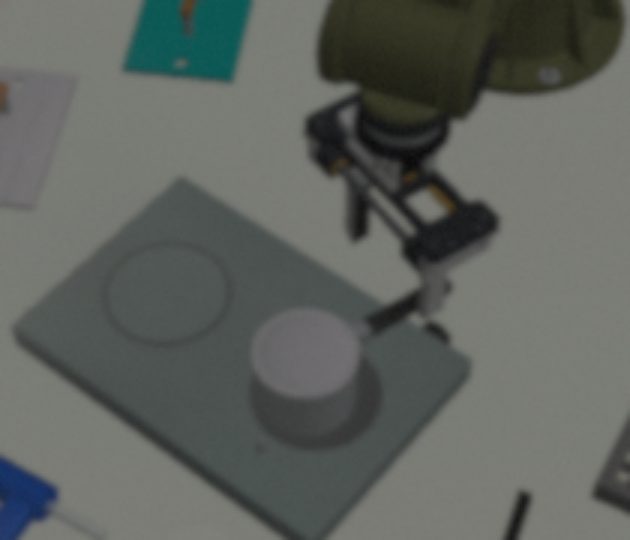

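```bash
python3 -m inch '1 0 0 .87 0 0 0;1 0 0 .87 0 0 0;1 0 0 .87 0 0 0;1 0 0 0 0 0 0;-1 0 0 0 0 0 0;-1 0 0 0 0 0 0;-1 0 0 0 0 0 0;-1 0 0 0 0 0 0;-1 0 0 0 0 0 0' 12; python3 go.py .463 -.0631 .071 155.5
python3 - <<'E'
from h import *
P=cloud(load('scene'))
for u,v in((315,232),(317,229),(313,230),(316,234)):print(P[v,u].round(3))
E
```

```text
time_s: 3.28
ee_pos: [0.496, 0.1108, 0.0717]
eef_rot: [3.142, 0.0, 2.713]
force: [-0.0, 0.1, 0.8]
grip_width: 0.0474
grip_force: 0.0
shift [-1.41 -5.73  0.02] turn [ 0.    0.   -0.01] t 3.27 pos [0.496  0.1108 0.0717] [180.     0.   155.43] F [-0.   0.1  0.8] w 0.0474 0.0
[0.461 0.142 0.033]
[0.449 0.142 0.033]
[0.46  0.134 0.036]
[0.472 0.15  0.043]
```

```bash
python3 -m inch '-1 0 0 0 0 0 0;-1 0 0 0 0 0 0;-1 0 0 0 0 0 0;-1 0 0 0 0 0 0;-1 0 0 0 0 0 0;-1 0 0 0 0 0 0' 12; python3 - <<'E'
from h import *
from meas import *
c=snap('scene');P=cloud(c)
m=np.zeros(P.shape[:2],np.uint8);m[215:265,245:300]=(np.abs(P[...,2]-.112)<.008)[215:265,245:300]
print(ell(c,m,.112))
E
```

```text
time_s: 4.03
ee_pos: [0.4959, 0.1108, 0.0716]
eef_rot: [-3.142, -0.0, 2.713]
force: [-0.2, -0.4, 0.0]
grip_width: 0.0157
grip_force: 12.0
((585.052978515625, 72.40483856201172), (90.76253509521484, 91.59843444824219), 110.35626220703125)
```

```bash
python3 -m inch '-1 -.087 -.355 0 0 0 0;-1 -.087 -.355 0 0 0 0;-1 -.087 -.355 0 0 0 0;-1 -.087 -.355 0 0 0 0;-1 -.087 -.355 0 0 0 0;-1 -.087 -.355 0 0 0 0;-1 -.087 -.355 0 0 0 0;-1 -.087 -.355 0 0 0 0;-1 -.087 -.355 0 0 0 0;-1 -.087 -.355 0 0 0 0' 20;python3 -m inch '-1 -.087 -.355 0 0 0 0;-1 -.087 -.355 0 0 0 0;-1 -.087 -.355 0 0 0 0;-1 -.087 -.355 0 0 0 0;-1 -.087 -.355 0 0 0 0;-1 -.087 -.355 0 0 0 0;-1 0 0 0 0 0 0;-1 0 0 0 0 0 0'; python3 - <<'E'
from h import *
from meas import *
for n in('scene','top'):
    c=snap(n);P=cloud(c)
    m=((np.abs(P[...,2]-.112)<.008)&(np.hypot(P[...,0]-.55,P[...,1]+.1)<.065)).astype(np.uint8)
    print(n,ell(c,m,.112))
cv2.imwrite('pics/s3.png',cv2.resize(load('scene')['img'][120:300,170:380],None,fx=3,fy=3))
E
python3 go.py .463 -.0631 .071 155.5
```

```text
time_s: 5.32
ee_pos: [0.4753, 0.0024, 0.0717]
eef_rot: [-3.142, 0.0, 2.713]
force: [0.5, 2.2, -0.4]
grip_width: 0.0158
grip_force: 20.1
time_s: 6.32
ee_pos: [0.4631, -0.0617, 0.0716]
eef_rot: [-3.141, 0.0, 2.712]
force: [0.0, -1.8, -0.8]
grip_width: 0.016
grip_force: 20.0
scene ((552.2506713867188, -99.21075439453125), (90.26783752441406, 91.20338439941406), 131.16864013671875)
top ((566.9326782226562, -105.29063415527344), (43.109596252441406, 88.46282958984375), 167.82752990722656)
shift [-0.02 -0.05  0.02] turn [-0.    0.   -0.01] t 6.42 pos [ 0.4631 -0.0615  0.0716] [-179.99    0.    155.43] F [ 0.5 -1.5 -0.7] w 0.0163 20.0
```

View pics/s3.png

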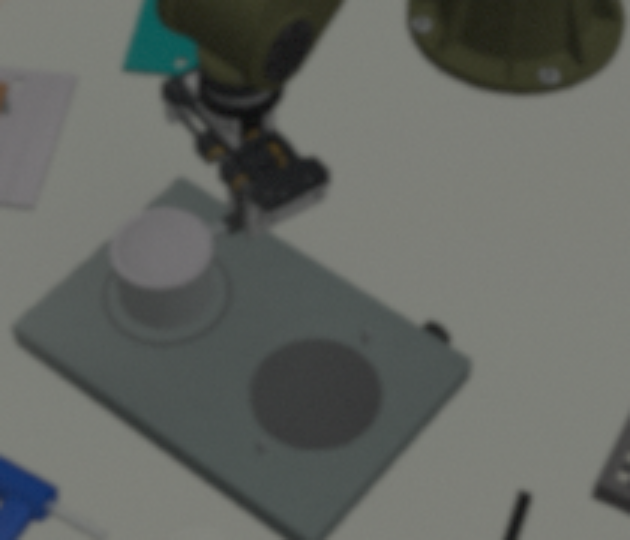

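```bash
python3 -m inch '-.3 0 0 0 0 0 0;-.3 0 0 0 0 0 0;-.3 0 0 0 0 0 0;-.3 0 0 0 0 0 0;-.3 0 0 0 0 0 0;-.3 0 0 -.2 0 0 0;-.3 0 0 -.8 0 0 0;-.3 0 0 -1 0 0 0;-.3 0 0 -1 0 0 0;1 0 0 -1 0 0 0';python3 -m inch '1 0 0 0 0 0 .95;1 0 0 0 0 0 .95;1 0 0 0 0 0 .95;1 0 0 0 0 0 .95;1 0 0 0 0 0 .95;1 0 0 0 0 0 .95;1 0 0 0 0 0 .95;1 0 0 0 0 0 .95;1 0 0 0 0 0 .95;1 0 0 0 0 0 .95' >/dev/null; python3 -m inch '1 0 0 0 0 0 .95;1 0 0 0 0 0 .95;1 0 0 0 0 0 .95;1 0 0 0 0 0 .95;1 0 0 0 0 0 0' >/dev/null; python3 go.py .445 -.389 .15 22.3
```

```text
time_s: 7.68
ee_pos: [0.463, -0.0615, 0.1931]
eef_rot: [3.141, 0.0, 2.713]
force: [0.6, -0.0, -0.1]
grip_width: 0.0395
grip_force: 0.0
shift [-4.73  9.85  1.4 ] turn [ 0.   -0.    0.02] t 9.55 pos [ 0.4631 -0.0615  0.192 ] [ 1.7999e+02 -2.0000e-02  2.2490e+01] F [-0.3 -0.7  0.6] w 0.0941 0.0
```

```bash
python3 -m inch '1 -.47 .98 .14 0 0 0;1 -.47 .98 .14 0 0 0;1 -.47 .98 .14 0 0 0;1 -.47 .98 .14 0 0 0;1 -.47 .98 .14 0 0 0;1 -.47 .98 .14 0 0 0;1 -.47 .98 .14 0 0 0;1 -.47 .98 .14 0 0 0;1 -.47 .98 .14 0 0 0;1 -.47 .98 .14 0 0 0.02' >/dev/null;python3 -m inch '1 0 0 0 0 0 0;1 0 0 0 0 0 0' >/dev/null;python3 - <<'E'
from meas import *
for n in('scene','top'):
    c=snap(n);P=cloud(c)
    m=((np.abs(P[...,2]-.112)<.008)&(np.hypot(P[...,0]-.55,P[...,1]+.1)<.065)).astype(np.uint8)
    print(n,ell(c,m,.112))
cv2.imwrite('pics/t4.png',cv2.resize(load('top')['img'][120:270,225:445],None,fx=3.5,fy=3.5))
E
python3 go.py .445 -.389 .028 22.3
```

```text
scene ((552.4120483398438, -99.05310821533203), (90.38655090332031, 91.5123291015625), 113.53966522216797)
top ((547.2184448242188, -101.66972351074219), (85.91716003417969, 87.56734466552734), 135.02085876464844)
shift [-0.04  0.08  4.07] turn [ 0.   -0.    0.01] t 11.15 pos [ 0.4452 -0.3863  0.15  ] [ 1.7999e+02 -1.0000e-02  2.2350e+01] F [0.4 0.5 0.6] w 0.0939 0.0
```

View pics/t4.png

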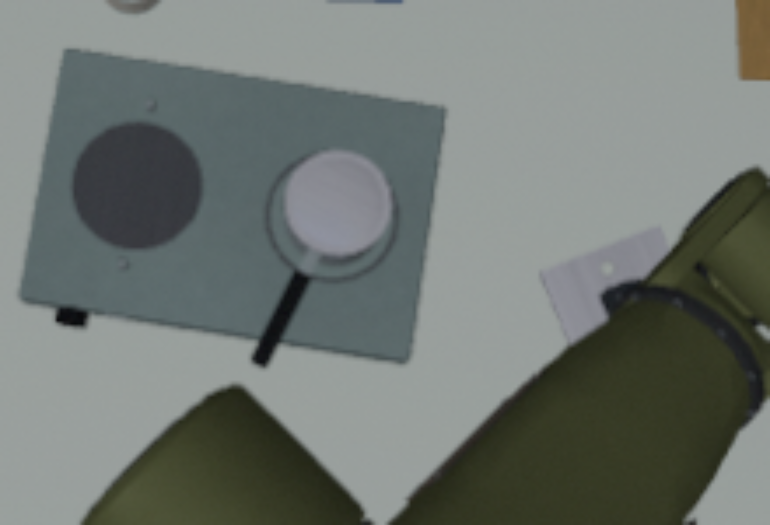

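```bash
python3 -m inch '1 -.03 .09 .9 0 0 0;1 0 0 .9 0 0 0;1 0 0 .9 0 0 0;1 0 0 .9 0 0 0;1 0 0 .47 0 0 0;1 0 0 .2 0 0 0;-1 0 0 0 0 0 0;-1 0 0 0 0 0 0;-1 0 0 0 0 0 0;-1 0 0 0 0 0 0' 25 >/dev/null;python3 -m inch '-1 0 0 0 0 0 0;-1 0 0 0 0 0 0;-1 0 0 0 0 0 0;-1 0 0 0 0 0 0;-1 0 0 0 0 0 0;-1 0 0 0 0 0 0;-1 0 0 0 0 0 0;-1 0 0 0 0 0 0' 25;python3 - <<'E'
from meas import *
for n in('scene','top'):
    c=snap(n);G=c['img'].astype(int).sum(2);P=cloud(c)
    m=(G<230)&(np.hypot(P[...,0]-.574,P[...,1]-.074)<.068)
    g=c['img'].astype(int)
    m=(np.hypot(P[...,0]-.574,P[...,1]-.074)<.068)&(g[...,1]-g[...,2]<8)&(G<245)
    m=cv2.morphologyEx(m.astype(np.uint8),cv2.MORPH_OPEN,np.ones((5,5)))
    print(n,ell(c,m,.04))
cv2.imwrite('pics/x.png',cv2.resize(load('scene')['img'][110:230,120:300],None,fx=4,fy=4))
t=load('top');a=t['img'][135:215,235:295];
E
python3 go.py .445 -.389 .14 22.3
```

```text
time_s: 13.4
ee_pos: [0.4451, -0.3899, 0.0215]
eef_rot: [-3.141, 0.0, 0.388]
force: [0.0, 0.4, 0.4]
grip_width: 0.0116
grip_force: 25.0
scene ((574.91064453125, 75.28632354736328), (126.07810974121094, 132.34555053710938), 21.033315658569336)
top ((576.3656616210938, 76.87911224365234), (112.73794555664062, 115.17884063720703), 106.768798828125)
shift [ 0.01 -0.03 -3.95] turn [-0.    0.   -0.01] t 13.5 pos [ 0.4451 -0.3899  0.0215] [-179.99    0.     22.23] F [-0.2  0.7 -0. ] w 0.0121 25.0
```

View pics/x.png

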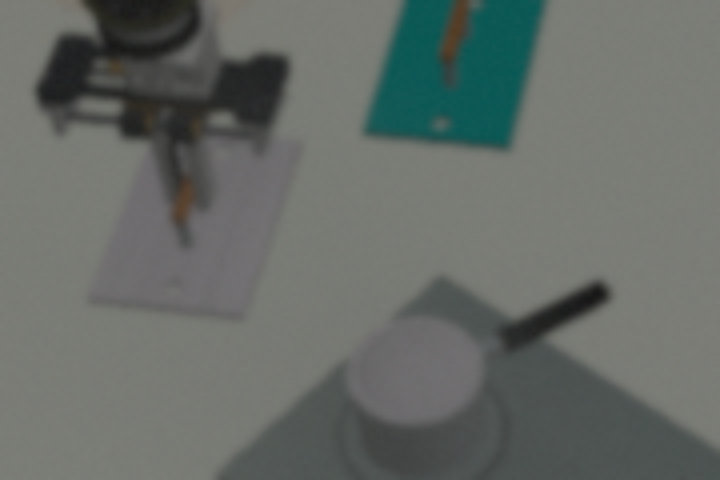

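```bash
python3 -m inch '-1 0 0 -.2 0 0 0;-1 0 0 -.5 0 0 0;-1 0 0 -.9 0 0 0;-1 0 0 -.9 0 0 0;-1 0 0 -.9 0 0 0;-1 0 0 -.9 0 0 0;-1 0 0 -.9 0 0 0;-1 0 0 -.5 0 0 0;-1 0 0 -.3 0 0 0;-1 0 0 0 0 0 .3' 25;python3 -m inch '-1 0 0 0 0 0 .6;-1 0 0 0 0 0 .7;-1 0 0 0 0 0 .7;-1 0 0 0 0 0 .5;-1 0 0 0 0 0 .23;-1 0 0 0 0 0 0;-1 0 0 0 0 0 0' >/dev/null; python3 go.py .5745 .075 .12 -8.15
```

```text
time_s: 14.75
ee_pos: [0.4451, -0.3899, 0.2018]
eef_rot: [3.141, -0.0, 0.335]
force: [-0.4, 0.5, -4.1]
grip_width: 0.0117
grip_force: 25.0
shift [  2.11 -15.94   2.71] turn [-0.    0.    0.01] t 15.62 pos [ 0.4451 -0.3898  0.2012] [-1.7998e+02  3.0000e-02 -8.0100e+00] F [-0.2 -0.  -3.4] w 0.0117 25.0
```

```bash
python3 -m inch '-1 .05 -.4 0 0 0 0;-1 .11 -.8 0 0 0 0;-1 .11 -.85 0 0 0 0;-1 .11 -.85 0 0 0 0;-1 .11 -.85 0 0 0 0;-1 .11 -.85 0 0 0 0;-1 .11 -.85 0 0 0 0;-1 .11 -.85 0 0 0 0;-1 .11 -.85 0 0 0 0;-1 .11 -.85 0 0 0 0' >/dev/null;python3 -m inch '-1 .11 -.85 0 0 0 0;-1 .11 -.85 0 0 0 0;-1 .11 -.85 0 0 0 0;-1 .11 -.85 0 0 0 0;-1 .11 -.85 0 0 0 0;-1 .11 -.85 0 0 0 0;-1 .11 -.85 0 0 0 0;-1 .11 -.85 0 0 0 0;-1 .11 -.85 0 0 0 0;-1 .08 -.5 0 0 0 0' >/dev/null;python3 -m inch '-1 0 -.2 0 0 0 0;-1 0 0 .5 0 0 0;-1 0 0 .8 0 0 0;-1 0 0 .8 0 0 0;-1 0 0 .5 0 0 0;-1 0 0 0 0 0 0;-1 0 0 0 0 0 0' >/dev/null; python3 go.py .5745 .075 .12 -8.15;python3 - <<'E'
from h import *
a=snap('top')['img'][120:230,220:350];b=snap('scene')['img'][180:290,215:345]
f=lambda i:cv2.resize(i,(390*1,330),interpolation=cv2.INTER_CUBIC)
im=np.hstack([f(a),f(b)]);cv2.imwrite('pics/y.png',np.clip(im*1.5,0,255).astype(np.uint8))
E
```

```text
shift [-0.03  0.4   0.14] turn [-0.   -0.01  0.01] t 19.0 pos [0.577  0.0867 0.1243] [-1.7999e+02 -6.0000e-02 -8.0800e+00] F [-0.8  0.3 -2.9] w 0.0116 25.0
```

View pics/y.png

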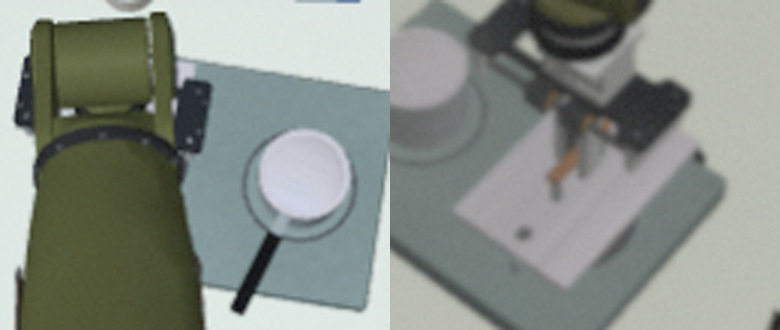

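```bash
cat > hole.py <<'E'
import sys
from h import *
def blob(c,u,v,r=6,inv=True):
    G=c['img'].astype(np.float64).sum(2)[v-r:v+r+1,u-r:u+r+1]
    w=np.median(G)-G if inv else G-np.median(G)
    w=np.clip(w-0.35*w.max(),0,None);n,l=cv2.connectedComponents((w>0).astype(np.uint8))
    k=max(range(1,n),key=lambda i:w[l==i].sum());w=w*(l==k)
    ys,xs=np.mgrid[v-r:v+r+1,u-r:u+r+1];return (w*xs).sum()/w.sum(),(w*ys).sum()/w.sum(),int((w>0).sum())
def pinsxy(c,u,v): return onz(c,[(u,v)],.048)[0]
E
python3 - <<'E'
from hole import *
from scipy.spatial.transform import Rotation as R
c=load('scene');o=ctrl.get_obs()
b=blob(c,260,258);print('hole',b,onz(c,[b[:2]],o['ee_pos'][2]-.0215+.005)[0])
yaw=o['eef_rot'][2];print('expected hole',o['ee_pos'][:2]+.075*np.array([np.cos(yaw),np.sin(yaw)]))
p=blob(c,257,269,4);print('pin',p,onz(c,[p[:2]],.048)[0])
print(c['img'].sum(2)[262:276,250:266])
E
```

```text
hole (np.float64(259.173509597051), np.float64(257.5024787085293), 21) [0.65099184 0.07814102 0.1079464 ]
expected hole [0.65132012 0.07623341]
pin (np.float64(255.91052631578947), np.float64(269.0105263157895), 12) [0.65411224 0.06820872 0.048     ]
[[243 245 251 275 291 311 322 320 324 324 329 329 329 331 335 334]
 [246 241 244 253 266 289 306 316 326 328 329 330 334 334 334 337]
 [251 247 244 244 247 264 284 300 318 324 325 332 331 332 331 329]
 [247 250 245 240 242 242 260 281 298 315 328 330 334 333 334 329]
 [247 252 249 245 244 239 245 257 273 287 306 326 330 330 330 330]
 [247 247 246 249 237 233 230 243 251 262 279 299 317 323 327 327]
 [246 241 244 246 239 224 220 233 238 247 253 271 285 303 313 320]
 [244 242 242 245 237 222 214 227 236 243 243 251 255 273 294 317]
 [246 249 244 247 238 229 221 223 235 244 247 244 245 251 268 290]
 [243 245 244 245 241 235 231 237 243 244 249 249 247 243 242 261]
 [247 245 245 243 246 243 243 240 246 245 248 246 241 242 243 247]
 [247 247 245 244 243 246 245 245 246 246 246 242 242 248 247 241]
 [243 244 246 244 241 243 248 247 244 245 245 249 246 245 241 246]
 [238 245 246 245 248 246 248 247 246 247 245 247 248 248 248 245]]
```

```bash
python3 -m inch '-1 0 .2 0 0 0 0;-1 0 .2 .1 0 0 0;-1 0 0 0 0 0 0;-1 0 0 0 0 0 0' >/dev/null; python3 go.py .5745 .075 .0855 -8.15;python3 - <<'E'
from hole import *
c=snap('scene');o=ctrl.get_obs();yaw=o['eef_rot'][2]
e=o['ee_pos'][:2]+.075*np.array([np.cos(yaw),np.sin(yaw)])
# predicted pixel of hole
V=c['view'];q=V@np.r_[e,o['ee_pos'][2]-.0165,1];q=q[:2]/q[2];q=q*(1+c['k1']*(q@q));uv=(c['intrinsics']@np.r_[q,1])[:2];print(uv)
u,v=uv.round().astype(int)
b=blob(c,u,v);print('hole',b,onz(c,[b[:2]],o['ee_pos'][2]-.0165)[0],'exp',e)
E
```

```text
shift [-0.02 -0.    1.17] turn [-0.    0.    0.01] t 19.6 pos [0.575  0.0749 0.1206] [-180.      0.     -8.08] F [-0.7 -0.9 -4.1] w 0.0118 25.0
[254.9711344  255.48883201]
hole (np.float64(255.74141414141417), np.float64(255.70339105339102), 20) [0.64884517 0.0664748  0.10410653] exp [0.64929441 0.06445496]
```

```bash
python3 - <<'E'
from h import *
for n,f,k,x0,y0,ctr,R in(('scene','s3',3,170,120,(315,393),95),('top','t4',3.5,225,120,(137,185),85)):
    c=load(n);im=cv2.imread(f'pics/{f}.png').astype(int);d=im[...,2]-im[...,1]  # redness vs green: grey disc vs green slab
    G=cv2.GaussianBlur((im.sum(2)).astype(np.float32),(5,5),0)
    yy,xx=np.mgrid[:im.shape[0],:im.shape[1]];rr=np.hypot(xx-ctr[0],yy-ctr[1])
    a=np.median(G[rr<30]);
    b=np.median(G[(rr>R-12)&(rr<R)]);print(a,b)
    m=((G<(a+b)/2)&(rr<R-5)).astype(np.uint8);m=cv2.morphologyEx(m,cv2.MORPH_OPEN,np.ones((15,15)))
    kk=max(cv2.findContours(m,cv2.RETR_EXTERNAL,cv2.CHAIN_APPROX_NONE)[0],key=cv2.contourArea).reshape(-1,2)
    uv=(kk+.5)/k-.5+[x0,y0];print(n,cv2.fitEllipse((onz(c,uv,.04)[:,:2]*1000).astype(np.float32)))
E
```

```text
178.41797 243.51953
scene ((575.5178833007812, 79.18994903564453), (117.94798278808594, 118.69731903076172), 5.403553485870361)
178.34375 300.3672
top ((576.056396484375, 77.00527954101562), (117.85138702392578, 118.42909240722656), 171.63931274414062)
```

```bash
python3 go.py .5757 .0772 .0855 -8.15; python3 -m inch '-1 .015 -.08 .3 0 0 0;-1 0 0 .4 0 0 0;-1 0 0 .4 0 0 0;-1 0 0 .07 0 0 0.01;-1 0 0 0 0 0 0;-1 0 0 0 0 0 0' >/dev/null; python3 go.py .5757 .0772 .0615 -8.15
```

```text
shift [ 0.01 -0.08  1.17] turn [-0.   -0.    0.01] t 19.65 pos [0.575  0.075  0.1206] [-1.80e+02 -1.00e-02 -8.07e+00] F [ 1.1  0.1 -2.5] w 0.0119 25.0
shift [-0.01  0.    0.81] turn [-0. -0. -0.] t 20.4 pos [0.576  0.0773 0.0859] [-1.7999e+02 -4.0000e-02 -8.1700e+00] F [ 0.5 -0.4 -3.8] w 0.0116 25.0
```

Lower to about 4 mm past the pin tops, watching the force.

```bash
python3 -m inch '-1 0 0 .1 0 0 0;-1 0 0 .1 0 0 0;-1 0 0 .1 0 0 0;-1 0 0 .05 0 0 0;-1 0 0 0 0 0 0' ; python3 -m inch '-1 0 0 .05 0 0 0;-1 0 0 .05 0 0 0;-1 0 0 0 0 0 0'; python3 go.py .5757 .0772 .0615 -8.15
```

```text
time_s: 21.02
ee_pos: [0.5757, 0.0773, 0.0748]
eef_rot: [3.142, 0.0, -0.143]
force: [-0.8, -0.1, -3.5]
grip_width: 0.0115
grip_force: 25.0
time_s: 21.4
ee_pos: [0.5757, 0.0772, 0.0718]
eef_rot: [3.142, 0.0, -0.143]
force: [0.5, -1.1, -3.1]
grip_width: 0.0116
grip_force: 25.0
shift [0.   0.   0.34] turn [ 0.  0. -0.] t 21.4 pos [0.5757 0.0772 0.0718] [ 1.80e+02  1.00e-02 -8.17e+00] F [ 0.5 -1.1 -3.1] w 0.0116 25.0
```

```bash
python3 -m inch '-1 0 0 .08 0 0 0;-1 0 0 .08 0 0 0;-1 0 0 .08 0 0 0;-1 0 0 .05 0 0 0;-1 0 0 0 0 0 0' ; python3 -m inch '-1 0 0 .03 0 0 0;-1 0 0 .03 0 0 0;-1 0 0 0 0 0 0'; python3 go.py .5757 .0772 .0615 -8.15
```

```text
time_s: 22.02
ee_pos: [0.5757, 0.0773, 0.0631]
eef_rot: [3.142, 0.0, -0.143]
force: [0.3, -0.0, -2.8]
grip_width: 0.0115
grip_force: 25.0
time_s: 22.4
ee_pos: [0.5758, 0.0773, 0.0615]
eef_rot: [-3.142, -0.0, -0.143]
force: [-0.2, 0.7, -3.1]
grip_width: 0.0117
grip_force: 25.0
shift [-0.  0.  0.] turn [-0. -0. -0.] t 22.4 pos [0.5758 0.0773 0.0615] [-1.80e+02 -1.00e-02 -8.17e+00] F [-0.2  0.7 -3.1] w 0.0117 25.0
```

Still carrying the weight; feel for contact in sub-millimetre steps.

```bash
python3 -m inch '-1 0 0 .02 0 0 0;-1 0 0 .02 0 0 0;-1 0 0 0 0 0 0;-1 0 0 0 0 0 0' ; python3 -m inch '-1 0 0 .02 0 0 0;-1 0 0 0 0 0 0;-1 0 0 0 0 0 0'
```

```text
time_s: 22.9
ee_pos: [0.5759, 0.0772, 0.0615]
eef_rot: [-3.142, -0.001, -0.142]
force: [-8.2, -0.8, 11.7]
grip_width: 0.0119
grip_force: 25.0
time_s: 23.28
ee_pos: [0.5759, 0.0773, 0.0615]
eef_rot: [-3.142, -0.001, -0.142]
force: [-10.6, -0.6, 18.5]
grip_width: 0.012
grip_force: 25.0
```

```bash
python3 -m inch '-1 0 0 -.05 0 0 0;-1 0 0 0 0 0 0' ; python3 -m inch '-.3 0 0 0 0 0 0;-.3 0 0 0 0 0 0;-.3 0 0 0 0 0 0;-.3 0 0 0 0 0 0;-.3 0 0 0 0 0 0;-.3 0 0 -.2 0 0 0;-.3 0 0 -.8 0 0 0;-.3 0 0 -1 0 0 0;-.3 0 0 -1 0 0 0;-.3 0 0 -1 0 0 0'; python3 -m inch '-.3 0 0 -1 0 0 0;-.3 -1 0 0 0 0 0;-.3 -1 0 0 0 0 0;-.3 -1 0 0 0 0 0;-.3 -1 0 0 0 0 0;-.3 -1 0 0 0 0 0;-.3 -1 0 0 0 0 0;-.3 0 0 0 0 0 0;-.3 0 0 0 0 0 0'
python3 - <<'E'
from meas import *
c=snap('top');P=cloud(c);s=snap('scene');Q=cloud(s)
for n,d,X in(('t',c,P),('s',s,Q)):
    m=((np.abs(X[...,2]-.112)<.008)&(np.hypot(X[...,0]-.55,X[...,1]+.1)<.065)).astype(np.uint8)
    print(n,'pot',ell(d,m,.112))
    g=d['img'].astype(int);m=((g[...,0]>=g[...,1]+2)&(g.sum(2)>200)&(np.hypot(X[...,0]-.5757,X[...,1]-.077)<.13)&(X[...,2]<.06)).astype(np.uint8)
    k=max(cv2.findContours(m,0,1)[0],key=cv2.contourArea);print('cover',cv2.minAreaRect((onz(d,k,.046)[:,:2]*1000).astype(np.float32)),'z',np.median(X[...,2][m>0]))
cv2.imwrite('pics/z.png',cv2.resize(s['img'][120:300,170:380],None,fx=3,fy=3))
E
```

```text
time_s: 23.52
ee_pos: [0.5759, 0.0773, 0.0615]
eef_rot: [-3.142, -0.0, -0.143]
force: [-2.7, -0.8, 4.4]
grip_width: 0.0116
grip_force: 25.0
time_s: 24.78
ee_pos: [0.5757, 0.0773, 0.1827]
eef_rot: [-3.141, -0.001, -0.143]
force: [-0.4, -0.2, 0.5]
grip_width: 0.033
grip_force: 0.0
time_s: 25.9
ee_pos: [0.3981, 0.1028, 0.2116]
eef_rot: [-3.141, -0.001, -0.143]
force: [0.6, 0.3, 0.4]
grip_width: 0.0328
grip_force: 0.0
t pot ((547.3489990234375, -101.82246398925781), (85.52481842041016, 87.90496063232422), 124.83318328857422)
cover ((592.8883666992188, 66.08949279785156), (204.1387176513672, 208.8665313720703), 65.99899291992188) z 0.04457968148287461
s pot ((552.4297485351562, -98.77952575683594), (90.2958755493164, 92.54215240478516), 123.845947265625)
cover ((575.8252563476562, 80.00343322753906), (123.25634765625, 191.26963806152344), 81.19031524658203) z 0.04546569795658906
```

View pics/z.png

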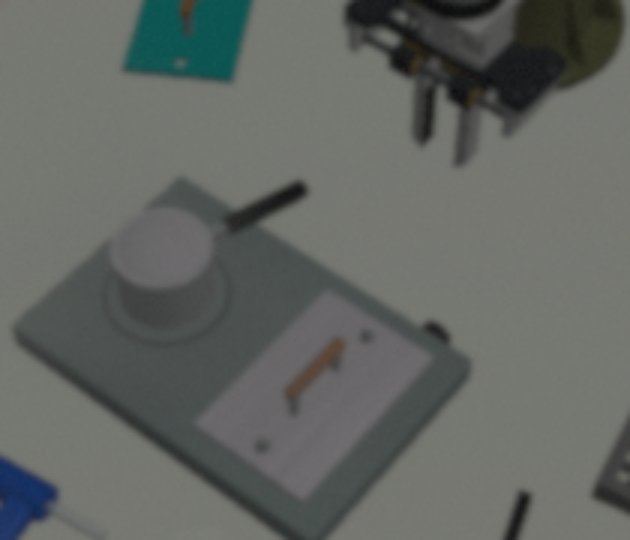

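The picture shows the cover flat on the warmer with pins in both holes (crop pixels 366,336 and 262,446). The pot is upright inside the ring near (165,265), and the arm is clear of everything.

```bash
python3 -c "
from station import ticket
print(ticket.hand_in())"
```

```text
the job is handed in; nothing more can be done
None
```

The job is handed in: the pot was slid into the rest ring, about 3 mm off its centre as measured, and the cover lies flush over both pins; both are released, and the hand-in call returned no verdict.

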